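Sort the filled gift cartons into their packing trays

ROBOT

A 6-joint arm with a two-finger parallel gripper is mounted at the origin on the work surface. World frame = base frame: x ahead of the robot, y to its left, z up, the work surface at z = 0. Lengths are in m, angles in rad, forces in N, time in s.
With the tool pointing down it reaches from about 0.4 to 0.925 m from the base axis. Payload 3.4 kg.
Tool frame: the origin (TCP) lies at the very end of the fingers, on their centre line; the grasp point (between the pads) lies behind it (grip_depth is the z of the grasp point in the tool frame, in m); z points along the fingers, x is the direction in which the jaws open and shut, and the axes are right-handed (so a half turn about z gives the same grasp; the last joint's range is limited). The gripper opens to 85 mm and grips with 20 to 120 N. Pads are 22 mm wide; open, the fingers measure 114 mm over their backs; the gripper's body (76 mm by 85 mm) begins 54 mm behind the grasp point. The pads swing forward as they close: fully open they stand 13 mm farther back than shut.
Start: joints at [1.179, 0.307, 1.506, -0, 1.328, -0.073], TCP at [0.18, 0.546, 0.231] pointing down, gripper open.
Joint ranges: [-3.12, 3.12], [-1.05, 2.28], [0.14, 2.33], [-1.42, 4.57], [0.1, 2.73], [-2.68, 2.68]. Speed limits (rad/s): [2.57, 2.57, 3.14, 3.14, 3.14, 3.14].

INTERFACE

Orientations are given as a rotation vector (axis times angle).
In Python, from rig import * gives the robot as it stands. Calls block until the motion is done:
- move_ptp(position, orientation): joint-space move of the TCP to a pose.
- line_to(position, rot=None, v=0.15, guard=None): straight line of the TCP; rot=None keeps the orientation; v is the mean speed in m/s. With guard (N) it stops when the force on the tool has changed by that much, and returns True; else False.
- move_j(angles): joint-space move.
- command_gripper(opening): finger opening in m; the grip force is fixed at half the most; returns when the fingers have stopped.
- dwell(seconds).
- solve_ik(position, orientation): joint angles nearest the present ones, or None.
- camera(name): name is "scene" or "side" or "wrist"; returns (picture, depth): 384x512x3 uint8, red, green, blue; 384x512 float32, m along the optical axis (not along the pixel's ray), 0 where there is no reading.
- get_calibration(name): a dict with "intrinsics" (3x3 intrinsics, pixels), "world_to_cam" (4x4, takes a point from world to camera coordinates). Camera axes: x right, y down, z forward; pixel columns grow to the right and rows downward; lengths in m; the calibration is good to about 2 mm. The wrist camera is an equidistant fisheye: a pixel r from the principal point sees the ray r / f radians off the axis. A picture is of the moment at which its call begins: read the wrist's pose just before it. get_calibration takes no time and is no camera call; for the wrist camera it gives the pose at the moment of the call.
A pose or a line that the arm cannot do raises IKError and nothing moves.
- sign_off(): hands the job in, once; it reports no verdict.
Readings, each from a call of its own:
- current_time(): time.
- current_joints(): joint angles.
- current_dq(): joint speeds.
- current_effort(): joint torques, N m.
- current_tool_pos(): TCP position.
- current_tool_rot(): TCP orientation.
- current_contact_force(): force on the tool from outside, world axes, zero at the start.
- current_torque(): the same for the moment, N m.
- current_grip_width(): finger opening in m.
Only numpy, scipy, OpenCV 4.12 (cv2) and the standard library are available. Lean on these libraries where they do the work, as an engineer would, in place of code of your own. Each camera call takes 0.05 s, during which the arm holds its last target.

TASK

Sort the five small closed green cartons in the middle of the packing table (not the big ones stacked at its edges) into the cardboard trays, one carton to a bay: the two cube cartons into the tray with two square bays, the two oblong cartons into the tray with two long bays, and the round carton into the small single-bay tray. Set each down gently without dropping it, standing upright and flat on the floor of its bay, near the middle. Leave the open empty carton and the tape roll among them where they stand.

Things in the scene. Friction and masses are not known exactly. Their poses are not given: they have to be found in the camera images.
- cube_carton_a: A closed cube-shaped carton of plain lime-green card, one of two alike (interchangeable), 50 x 50 x 50 mm, 90 to 185 g, rigid, standing on the table. Origin: centre of its underside; z up, x and y square to its faces. Can be gripped across either pair of faces (50 mm).
- cube_carton_b: A closed cube-shaped carton of plain lime-green card, the other of two alike (interchangeable), 50 x 50 x 50 mm, 90 to 185 g, rigid, standing on the table. Origin: centre of its underside; z up, x and y square to its faces. Can be gripped across either pair of faces (50 mm).
- long_carton_a: A closed oblong carton of plain lime-green card, one of two alike (interchangeable), 76 mm long (its x) x 40 mm wide (its y) x 50 mm high (z), 90 to 185 g, rigid, standing on its 76 x 40 mm underside. Origin: centre of its underside. Grip it across the 40 mm width, closing along its y.
- long_carton_b: A closed oblong carton of plain lime-green card, the other of two alike (interchangeable), 76 mm long (its x) x 40 mm wide (its y) x 50 mm high (z), 90 to 185 g, rigid, standing on its 76 x 40 mm underside. Origin: centre of its underside. Grip it across the 40 mm width, closing along its y.
- round_carton: A closed round carton (drum) of the same plain lime-green card, 48 mm across and 60 mm high, 90 to 185 g, rigid, standing upright. Origin: centre of its underside; z up. Grip it across its diameter.
- tray_square_bays: Shallow open cardboard tray, 84 mm (its x) x 164 mm (its y), with one divider across its middle that makes two square bays, each 76 x 76 mm inside, centred 40 mm to +y and -y of the origin. For the cube cartons. Floor and walls 4 mm thick, wall tops 16 mm above the table. Fixed. Origin: centre of its underside, on the table; z up.
- tray_long_bays: Shallow open cardboard tray, 108 mm (its x) x 156 mm (its y), one divider parallel to x making two oblong bays, each 100 mm (x) x 72 mm (y) inside, centred 38 mm to +y and -y of the origin. For the oblong cartons, long side along the tray's x. Floor and walls 4 mm thick, wall tops 16 mm above the table. Fixed. Origin: centre of its underside, on the table; z up.
- tray_single_bay: Small shallow open square cardboard tray, 82 x 82 mm, a single undivided bay 74 x 74 mm inside, centred on the origin. For the round carton. Floor and walls 4 mm thick, wall tops 16 mm above the table. Fixed. Origin: centre of its underside, on the table; z up.
- open_carton: Bystander: an erected, still empty carton, green outside and white inside, 60 x 60 mm and 56 mm high, its white flaps standing up to 82 mm; light (90 g), loose. Origin: centre of its underside. Not to be shifted or tipped.
- tape_roll: Bystander: a roll of brown parcel tape lying flat, 88 mm across, 45 mm high, open core of about 69 mm; loose. Origin: centre of its underside. Not to be shifted or tipped.
Not all that is in view belongs to the job. Leave any orange or purple look-alike of the long_carton_b alone. What is shaped like the long_carton_a but blue is not meant.

How it is judged:
At the end, for the whole second after the job is handed in: Each carton stands in its own bay of its kind's tray: centre within 16 mm of the bay's centre along each tray axis (18 mm across the long bays), underside at most 8 mm above the tray's underside (flat on the 4 mm floor), upright within 0.08 rad, at rest, released (((x of cube_carton_a in the frame of tray_square_bays between -0.016 and 0.016 m and y of cube_carton_a in the frame of tray_square_bays between 0.024 and 0.056 m and z of cube_carton_a in the frame of tray_square_bays between 0 and 0.008 m and x of cube_carton_b in the frame of tray_square_bays between -0.016 and 0.016 m and y of cube_carton_b in the frame of tray_square_bays between -0.056 and -0.024 m and z of cube_carton_b in the frame of tray_square_bays between 0 and 0.008 m) or (x of cube_carton_a in the frame of tray_square_bays between -0.016 and 0.016 m and y of cube_carton_a in the frame of tray_square_bays between -0.056 and -0.024 m and z of cube_carton_a in the frame of tray_square_bays between 0 and 0.008 m and x of cube_carton_b in the frame of tray_square_bays between -0.016 and 0.016 m and y of cube_carton_b in the frame of tray_square_bays between 0.024 and 0.056 m and z of cube_carton_b in the frame of tray_square_bays between 0 and 0.008 m)) and ((x of long_carton_a in the frame of tray_long_bays between -0.016 and 0.016 m and y of long_carton_a in the frame of tray_long_bays between 0.02 and 0.056 m and z of long_carton_a in the frame of tray_long_bays between 0 and 0.008 m and x of long_carton_b in the frame of tray_long_bays between -0.016 and 0.016 m and y of long_carton_b in the frame of tray_long_bays between -0.056 and -0.02 m and z of long_carton_b in the frame of tray_long_bays between 0 and 0.008 m) or (x of long_carton_a in the frame of tray_long_bays between -0.016 and 0.016 m and y of long_carton_a in the frame of tray_long_bays between -0.056 and -0.02 m and z of long_carton_a in the frame of tray_long_bays between 0 and 0.008 m and x of long_carton_b in the frame of tray_long_bays between -0.016 and 0.016 m and y of long_carton_b in the frame of tray_long_bays between 0.02 and 0.056 m and z of long_carton_b in the frame of tray_long_bays between 0 and 0.008 m)) and x of round_carton in the frame of tray_single_bay between -0.016 and 0.016 m and y of round_carton in the frame of tray_single_bay between -0.016 and 0.016 m and z of round_carton in the frame of tray_single_bay between 0 and 0.008 m and angle between each of cube_carton_a, cube_carton_b, long_carton_a, long_carton_b, round_carton's own z axis and vertical below 0.08 rad and linear speed of each of cube_carton_a, cube_carton_b, long_carton_a, long_carton_b, round_carton below 0.02 m/s and angular speed of each of cube_carton_a, cube_carton_b, long_carton_a, long_carton_b, round_carton below 0.2 rad/s and contact force between the fingers and cube_carton_a below 0.05 N and contact force between the fingers and cube_carton_b below 0.05 N and contact force between the fingers and long_carton_a below 0.05 N and contact force between the fingers and long_carton_b below 0.05 N and contact force between the fingers and round_carton below 0.05 N); the robot touches nothing.
It fails at once if the open empty carton is shifted more than 20 mm or tipped (distance of open_carton from where it was at the start of the episode above 0.02 m or angle between open_carton's own z axis and vertical above 0.25 rad).
It fails at once if the tape roll is shifted more than 20 mm or tipped (distance of tape_roll from where it was at the start of the episode above 0.02 m or angle between tape_roll's own z axis and vertical above 0.25 rad).
It fails at once if a carton is let go while its underside is more than 40 mm above the table ((height (world z) of cube_carton_a above 0.04 m and contact force between the fingers and cube_carton_a below 0.01 N) or (height (world z) of cube_carton_b above 0.04 m and contact force between the fingers and cube_carton_b below 0.01 N) or (height (world z) of long_carton_a above 0.04 m and contact force between the fingers and long_carton_a below 0.01 N) or (height (world z) of long_carton_b above 0.04 m and contact force between the fingers and long_carton_b below 0.01 N) or (height (world z) of round_carton above 0.04 m and contact force between the fingers and round_carton below 0.01 N)).
It also fails if it takes over 128 s, if anything falls off the work surface, if the arm or the gripper's body presses on something with over 40 N, if the wrist force passes 120 N, or if a joint passes its speed limit or range.

## Working session

There is one attempt and no reset: what is moved stays moved. The work goes in short steps, each a Python script; the robot and the scene stay as the last script left them, time stands still between calls to the robot, and variables do not carry over. Pictures are saved under pics/ and viewed, and the job is handed in when it is done.

```bash
mkdir -p pics; ls; python3 - <<'E'
from rig import *
import cv2, numpy as np
for n in ["scene","side","wrist"]:
    c=get_calibration(n); p,d=camera(n)
    np.savez(f"pics/{n}0.npz",p=p,d=d,K=c["intrinsics"],T=c["world_to_cam"])
    cv2.imwrite(f"pics/{n}0.png",cv2.resize(p[:,:,::-1],(800,600),interpolation=cv2.INTER_CUBIC))
    print(n,c["intrinsics"],c["world_to_cam"])
print(current_time(),current_tool_pos(),current_tool_rot(), current_grip_width())
try: print(grip_depth)
except Exception as e: print(e)
E
```

```text
pics
scene [[500.05260766   0.         255.2039824 ]
 [  0.         500.05260766 199.83095547]
 [  0.           0.           1.        ]] [[ 0.5524773   0.83348296 -0.00865954 -0.2840366 ]
 [ 0.47811967 -0.32539915 -0.81579224 -0.21479435]
 [-0.68276674  0.44656639 -0.57828024  1.69848101]
 [ 0.          0.          0.          1.        ]]
side [[356.42484164   0.         258.61694784]
 [  0.         356.42484164 191.79994631]
 [  0.           0.           1.        ]] [[ 0.99791756 -0.06432659  0.00475827 -0.54248203]
 [-0.03972816 -0.67107681 -0.74032263  0.05411482]
 [ 0.05081559  0.73859191 -0.67223491  0.98086137]
 [ 0.          0.          0.          1.        ]]
wrist [[297.31863964   0.         258.15666732]
 [  0.         297.31863964 186.8142421 ]
 [  0.           0.           1.        ]] [[ 0.31296807  0.94976162 -0.00196283 -0.57339462]
 [ 0.90162682 -0.2964557   0.31493348 -0.04088388]
 [ 0.29852984 -0.10033387 -0.94911172  0.38218192]
 [ 0.          0.          0.          1.        ]]
0.15 [0.18002511 0.54551651 0.23057188] [ 2.54520142e+00  1.84018710e+00 -2.21431442e-03] 0.08543330508732441
-0.0187
```

View pics/scene0.png

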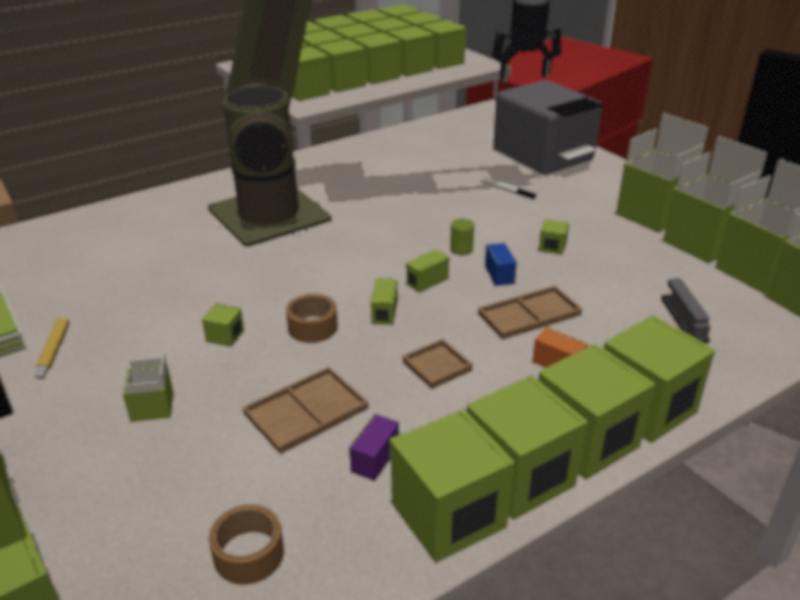

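View pics/side0.png

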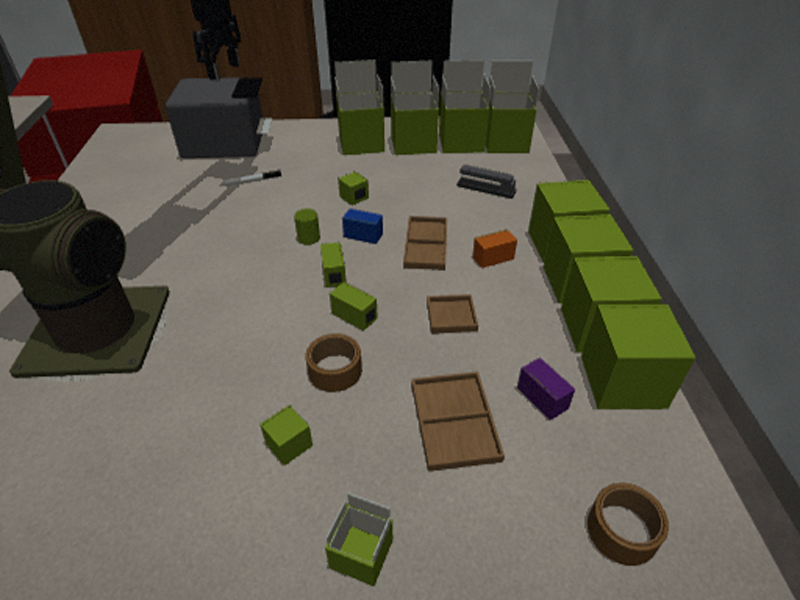

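View pics/wrist0.png

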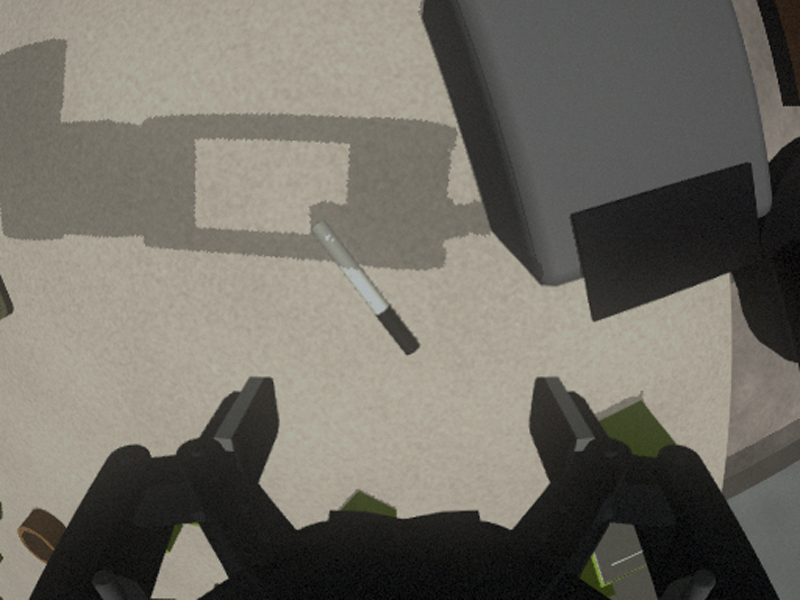

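The side view (800x600 px) shows these green pieces:

| Piece | Pixel |
|---|---|
| Cube | (287,433) |
| Cube | (353,187) |
| Oblong | (354,305) |
| Oblong | (333,265) |
| Drum | (307,226) |

- **Could be mistaken for them:** blue (362,226), orange (495,248) and purple (546,388) oblongs, the open carton (360,540), the big green cartons at the right and back edges, and tape rolls at (333,362) and (628,523).
- **Trays:** two-bay at (426,242), two-bay at (456,420), single at (452,313).

Next I'll build a top-down map from the depth images.

```bash
cat > vis.py <<'E'
import numpy as np, cv2
def cloud(f):
    z=np.load(f); p,d,K,T=z["p"],z["d"],z["K"],z["T"]
    v,u=np.nonzero(d>0); zz=d[v,u]
    pc=np.stack([(u-K[0,2])/K[0,0]*zz,(v-K[1,2])/K[1,1]*zz,zz],1)
    R,t=T[:3,:3],T[:3,3]
    return (pc-t)@R, p[v,u], u, v
E
python3 - <<'E'
from vis import *
for n in ["scene","side"]:
    P,C,u,v=cloud(f"pics/{n}0.npz")
    m=(P[:,0]>0.25)&(P[:,0]<1.0)&(abs(P[:,1])<0.6)
    tb=m&(abs(P[:,2])<0.01); print(n,"table z",np.median(P[tb,2]), tb.sum())
    hsv=cv2.cvtColor(C[None],cv2.COLOR_RGB2HSV)[0]
    masks={"green":(hsv[:,0]>28)&(hsv[:,0]<45)&(hsv[:,1]>120),"brown":(hsv[:,0]>5)&(hsv[:,0]<20)&(hsv[:,1]>70)}
    for k,cm in masks.items():
        mm=m&cm&(P[:,2]>(0.04 if k=="green" else 0.001))&(P[:,2]<0.1)
        g=np.zeros((384,512),np.uint8); g[v[mm],u[mm]]=1
        N,L,S,_=cv2.connectedComponentsWithStats(g)
        lab=L[v,u]
        for i in range(1,N):
            if S[i,4]<60: continue
            q=P[mm&(lab==i)]
            zt=np.percentile(q[:,2],90)
            if k=="green": q=q[abs(q[:,2]-zt)<0.005]
            r=cv2.minAreaRect((q[:,:2]*1000).astype(np.float32))
            print(k,S[i,:5],"ztop %.3f"%zt,"c",np.round(r[0],1),"sz",np.round(r[1],1),"ang %.1f"%r[2],len(q))
E
```

```text
scene table z -0.0007629812739849931 62795
green [290 141  12  11 121] ztop 0.060 c [362.3 249.8] sz [37.  36.1] ang 6.4 68
green [347 142  16  11 123] ztop 0.051 c [457.2 407.5] sz [44.2 46.1] ang 34.5 93
green [261 161  25  16 202] ztop 0.051 c [419.8 125.4] sz [36.  71.9] ang 6.3 153
green [238 179  15  17 214] ztop 0.051 c [458.    8.2] sz [36.5 72.8] ang 50.7 185
green [131 196  22  15 221] ztop 0.051 c [ 364.3 -257.4] sz [49.5 48.4] ang 37.3 178
green [ 250  232  204  115 2653] ztop 0.096 c [935.1   1.8] sz [480.8 105.8] ang 77.0 596
green [ 80 243  28  14 103] ztop 0.050 c [ 477.6 -423.7] sz [57.4 36.5] ang 65.7 57
brown [ 307  184   70   51 1679] ztop 0.049 c [668.6 207.3] sz [164.8 219.2] ang 81.5 1679
brown [183 188  32  31 808] ztop 0.044 c [ 425.6 -120.6] sz [87.4 86.3] ang 28.0 808
brown [258 217  44  31 731] ztop 0.014 c [630.7  -4.4] sz [84.6 84.5] ang 1.5 731
brown [ 156  236   79   54 2157] ztop 0.014 c [ 606.1 -230.2] sz [112.6 156. ] ang 4.1 2157
brown [ 134  323   47   51 1564] ztop 0.044 c [ 798.8 -412.4] sz [86.9 85.6] ang 10.0 1564
side table z 0.00166092489094
[... 418 characters left out ...]
ng 49.7 281
green [167 260  31  28 497] ztop 0.053 c [ 358.8 -255.8] sz [49.2 49.7] ang 38.9 442
green [208 332  43  35 225] ztop 0.058 c [ 468.8 -438. ] sz [83.1 43.8] ang 18.7 96
brown [258 138  28  35 861] ztop 0.017 c [602.8 217.7] sz [169.4  84.3] ang 82.0 861
brown [302 147  29  25 525] ztop 0.052 c [746.2 190.3] sz [142.1  81.3] ang 66.6 525
brown [273 188  33  26 696] ztop 0.017 c [630.4  -3. ] sz [86.2 83.8] ang 0.1 696
brown [196 213  36  38 953] ztop 0.047 c [ 421.6 -120.7] sz [86.1 86.7] ang 21.7 953
brown [ 264  238   59   63 2759] ztop 0.017 c [ 604.2 -228.9] sz [108.7 158.2] ang 4.5 2759
brown [ 376  309   52   53 1594] ztop 0.047 c [ 796.3 -412.2] sz [87.3 86.2] ang 38.0 1594
```

```bash
python3 - <<'E'
import numpy as np,cv2
z=np.load("pics/side0.npz");p=z["p"]
c=p[100:310,150:350,::-1]
cv2.imwrite("pics/crop_side0.png",cv2.resize(c,None,fx=2.8,fy=2.8,interpolation=cv2.INTER_CUBIC))
E
```

```text
(no output)
```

View crop.

View pics/crop_side0.png

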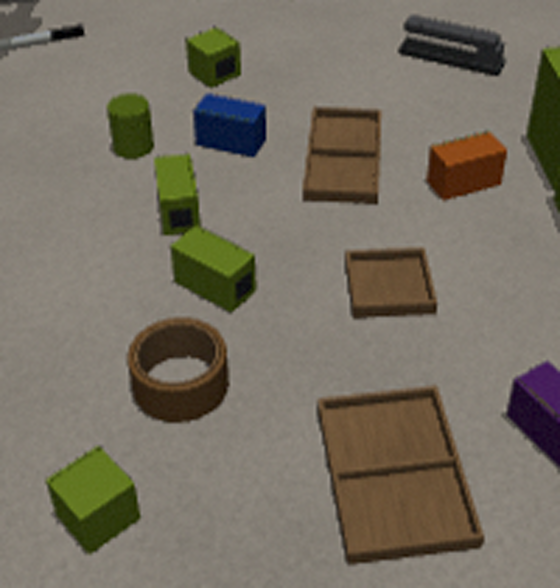

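The crop confirms the choice: cubes at crop (92,497) and (213,57), oblongs at (213,268) and (178,193), drum at (130,125). The blue and orange blocks are clearly distinct. By its measured 84 x 169 mm, the tray at (342,153) is the square-bay one. The one at (400,472) measures 109 x 158 mm, so it's the long-bay tray.

```bash
cat > hl.py <<'E'
from rig import *
import numpy as np, cv2, itertools
from scipy.spatial.transform import Rotation as Ro
D=np.deg2rad
def rv(a):
    c,s=np.cos(a),np.sin(a)
    return Ro.from_matrix(np.array([[c,s,0],[s,-c,0],[0,0,-1]]).astype(float)).as_rotvec()
def choose(pxy,pyaws,txy,tyaws,h=0.13):
    best=None
    for a in pyaws:
        q=solve_ik([*pxy,h],rv(a))
        if q is None: continue
        for b in tyaws:
            r=solve_ik([*txy,h],rv(b))
            if r is None: continue
            if abs(q[5])>2.5 or abs(r[5])>2.5: continue
            c=abs(r[5]-q[5])+0.5*abs(q[5]-current_joints()[5])
            if best is None or c<best[0]: best=(c,a,b)
    return best
def pick(xy,a,zt,h=0.13,open_=0.085):
    if abs(current_grip_width()-open_)>0.004: command_gripper(open_)
    move_ptp([*xy,h],rv(a)); line_to([*xy,zt+0.03],v=0.2)
    g=line_to([*xy,zt],v=0.08,guard=8)
    print("pick guard",g,"tcp",np.round(current_tool_pos(),4))
    command_gripper(0.0); print("width %.4f"%current_grip_width(),"t %.1f"%current_time())
    line_to([*xy,zt+0.02],v=0.1); line_to([*xy,h],v=0.2)
    print("lifted width %.4f"%current_grip_width(),np.round(current_contact_force(),2))
def place(xy,b,zt,h=0.13,open_=0.065):
    move_ptp([*xy,h],rv(b))
    line_to([*xy,zt+0.025],v=0.2)
    g=line_to([*xy,zt+0.002],v=0.04,guard=4)
    print("place guard",g,"tcp",np.round(current_tool_pos(),4),"w %.4f"%current_grip_width())
    dwell(0.1); command_gripper(open_); dwell(0.1)
    line_to([*xy,h],v=0.2); print("t %.1f"%current_time())
def snap(n,tag):
    c=get_calibration(n); p,d=camera(n)
    np.savez(f"pics/{n}{tag}.npz",p=p,d=d,K=c["intrinsics"],T=c["world_to_cam"])
    cv2.imwrite(f"pics/{n}{tag}.png",cv2.resize(p[:,:,::-1],(800,600),interpolation=cv2.INTER_CUBIC))
def bay(org,xang,dy):
    return np.array(org)+dy*np.array([-np.sin(xang),np.cos(xang)])
SQ=((0.603,0.217),D(-8)); LG=((0.605,-0.2295),D(4.4)); SG=((0.6305,-0.0035),D(0.8))
E
python3 - <<'E'
# refine trays: rim-edge comparison from both cams (z-limited)
from vis import *
for n in ["scene","side"]:
    P,C,u,v=cloud(f"pics/{n}0.npz")
    hsv=cv2.cvtColor(C[None],cv2.COLOR_RGB2HSV)[0]
    cm=(hsv[:,0]>5)&(hsv[:,0]<20)&(hsv[:,1]>70)&(P[:,2]>0.001)&(P[:,2]<0.024)
    for nm,(cx,cy,r) in dict(sq=(.603,.217,.1),lg=(.605,-.229,.11),sg=(.63,-.003,.07)).items():
        q=P[cm&(np.hypot(P[:,0]-cx,P[:,1]-cy)<r)]
        r=cv2.minAreaRect((q[:,:2]*1000).astype(np.float32)); print(n,nm,np.round(r[0],1),np.round(r[1],1),round(r[2],1))
    # other things
    for nm,lo,hi in [("blue",100,125),("orange",5,14),("purple",130,160)]:
        mm=(hsv[:,0]>lo)&(hsv[:,0]<hi)&(hsv[:,1]>(170 if nm=="orange" else 110))&(P[:,2]>0.04)&(P[:,2]<.06)&(P[:,0]>.3)&(P[:,0]<1)&(abs(P[:,1])<.5)
        if mm.sum()>20: print(n,nm,np.round(np.median(P[mm],0),3))
from hl import *
cub1=(.3615,-.2565)
print(choose(cub1,[D(38+90*k) for k in range(-2,3)],bay(*SQ,-.04),[SQ[1]+np.pi*k for k in (-1,0,1)]))
E
```

```text
scene sq [604.3 217. ] [165.2  89.3] 81.9
scene lg [ 606.1 -230.2] [112.6 156. ] 4.1
scene sg [630.7  -4.4] [84.6 84.5] 1.5
scene blue [0.482 0.249 0.048]
scene orange [0.738 0.153 0.048]
scene purple [ 0.755 -0.2    0.049]
side sq [602.8 217.7] [169.4  84.3] 82.0
side lg [ 604.2 -228.9] [108.7 158.2] 4.5
side sg [630.4  -3. ] [86.2 83.8] 0.1
side blue [0.473 0.25  0.051]
side orange [0.733 0.153 0.051]
side purple [ 0.746 -0.201  0.051]
(np.float64(0.29968188078121993), np.float64(-0.9075712110370514), np.float64(-0.13962634015954636))
```

```bash
python3 - <<'E'
from hl import *
xy=(.454,.4075); t=bay(*SQ,.04)
ch=choose(xy,[D(34.5+90*k) for k in range(-2,3)],t,[SQ[1]+np.pi*k for k in (-1,0,1)]); print(ch)
pick(xy,ch[1],0.017)
snap("wrist","1"); snap("side","1")
E
```

```text
(np.float64(0.4814284705480695), np.float64(0.6021385919380436), np.float64(-0.13962634015954636))
pick guard False tcp [0.454  0.4074 0.017 ]
width 0.0493 t 2.9
lifted width 0.0493 [ 0.11 -1.06 -0.95]
```

View pics/wrist1.png

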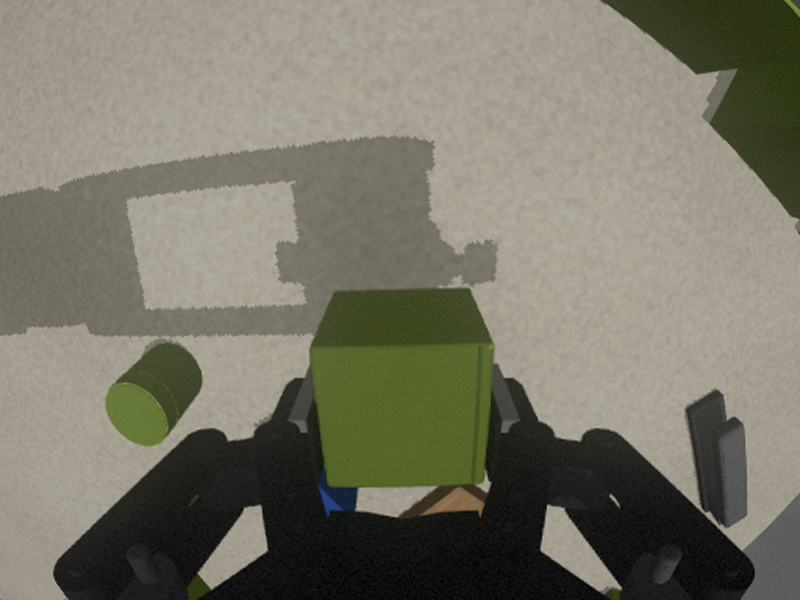

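View pics/side1.png

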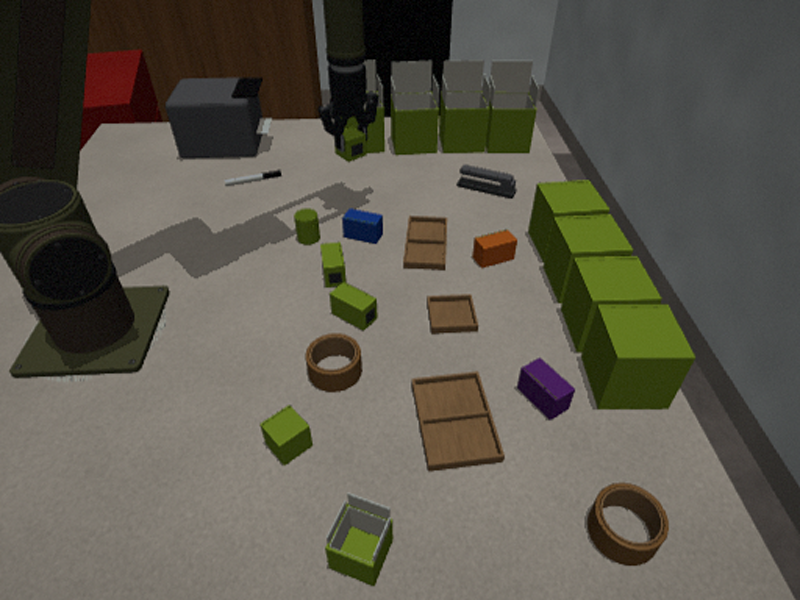

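The cube is held square and level between the pads: wrist (403,390), side (350,140). Placing it now.

```bash
python3 - <<'E'
from hl import *
place(bay(*SQ,.04),SQ[1],0.021)
snap("wrist","2"); snap("side","2")
E
```

```text
place guard False tcp [0.6086 0.2565 0.0228] w 0.0494
t 7.3
```

```bash
sed -i 's/zt+0.002\]/zt-0.0015]/' hl.py; python3 - <<'E'
import cv2,numpy as np
a=np.load("pics/wrist2.npz")["p"][:,:,::-1]; b=np.load("pics/side2.npz")["p"][100:260,180:360,::-1]
a=cv2.resize(a,(400,300));b=cv2.resize(b,None,fx=2.2,fy=2.2,interpolation=2)[:352]
o=np.zeros((352,800,3),np.uint8);o[:300,:400]=a;o[:b.shape[0],400:400+b.shape[1]]=b
cv2.imwrite("pics/m2.png",o)
E
```

```text
(no output)
```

View pics/m2.png

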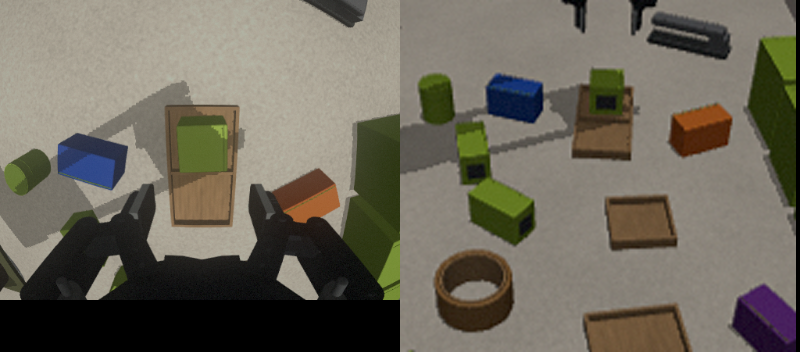

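The cube stands in the far bay (left view (203,145), inside tray edges 167–237), laterally centred. Next is the drum, then the first oblong.

```bash
python3 - <<'E'
from hl import *
xy=(.3595,.251); t=SG[0]
ch=choose(xy,[D(10*k) for k in range(-18,19)],t,[SG[1]+D(90*k) for k in (-2,-1,0,1,2)]); print(ch)
pick(xy,ch[1],0.024)
place(t,ch[2],0.028)
xy=(.4165,.127); a=D(6.6); t=bay(*LG,.038)
ys=[a-np.pi,a,a+np.pi]; ty=[LG[1]+np.pi/2+np.pi*k for k in (-2,-1,0,1)]
ch=choose(xy,ys,t,ty); print(ch)
pick(xy,ch[1],0.017)
snap("wrist","3"); snap("side","3")
import cv2
a=np.load("pics/wrist3.npz")["p"][:,:,::-1]; b=np.load("pics/side3.npz")["p"][100:310,180:360,::-1]
a=cv2.resize(a,(400,300));b=cv2.resize(b,None,fx=2.2,fy=2.2,interpolation=2)
o=np.zeros((480,800,3),np.uint8);o[:300,:400]=a;o[:b.shape[0],400:400+b.shape[1]]=b
cv2.imwrite("pics/m3.png",o)
E
```

```text
(np.float64(0.3186112439473517), np.float64(0.5235987755982988), np.float64(0.013962634015954637))
pick guard False tcp [0.3601 0.2513 0.0246]
width 0.0457 t 10.2
lifted width 0.0459 [-0.04 -0.33 -2.3 ]
place guard True tcp [ 0.6302 -0.0036  0.0288] w 0.0455
t 14.9
(np.float64(1.1204548790130948), np.float64(0.11519173063162574), np.float64(4.789183467472441))
pick guard False tcp [0.4171 0.1271 0.0176]
width 0.0395 t 17.8
lifted width 0.0394 [-0.44  0.26 -1.91]
```

View pics/m3.png

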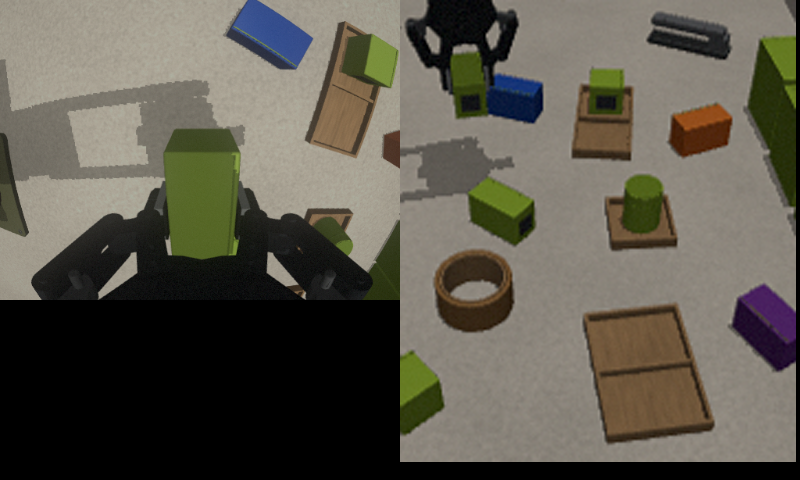

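The drum stands in the single tray (right view (643,203)) and the oblong is held level. Placing it, then the second oblong.

```bash
python3 - <<'E'
from hl import *
place(bay(*LG,.038),4.789183467472441,0.021,open_=0.058)
xy=(.455,.0085); a=D(50.2); t=bay(*LG,-.038)
ys=[a-np.pi,a,a+np.pi]; ty=[LG[1]+np.pi/2+np.pi*k for k in (-2,-1,0,1)]
ch=choose(xy,ys,t,ty); print(ch)
pick(xy,ch[1],0.017)
place(t,ch[2],0.021,open_=0.058)
snap("wrist","4"); snap("side","4")
import cv2
a=np.load("pics/wrist4.npz")["p"][:,:,::-1]; b=np.load("pics/side4.npz")["p"][100:310,180:360,::-1]
a=cv2.resize(a,(400,300));b=cv2.resize(b,None,fx=2.2,fy=2.2,interpolation=2)
o=np.zeros((480,800,3),np.uint8);o[:300,:400]=a;o[:b.shape[0],400:400+b.shape[1]]=b
cv2.imwrite("pics/m4.png",o)
E
```

```text
place guard True tcp [ 0.6018 -0.1916  0.0216] w 0.0392
t 22.6
(np.float64(1.7113190807491905), np.float64(-2.2654373690886396), np.float64(-1.494001839707146))
pick guard False tcp [0.4555 0.0085 0.0175]
width 0.0393 t 25.6
lifted width 0.0390 [ 0.05 -0.15 -1.53]
place guard True tcp [ 0.6076 -0.2674  0.0216] w 0.0394
t 30.1
```

View pics/m4.png

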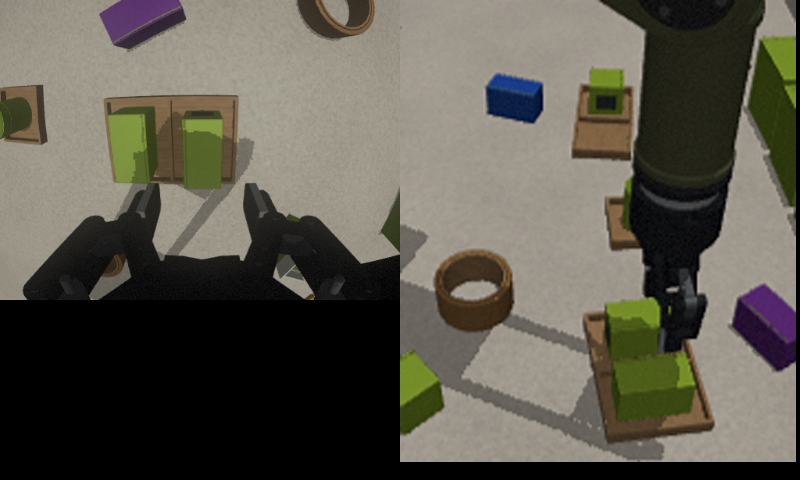

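Both oblongs stand in their bays (left view (130,145) and (203,148)). Now the last cube.

```bash
python3 - <<'E'
from hl import *
xy=(.3615,-.2565); t=bay(*SQ,-.04)
ch=choose(xy,[D(38+90*k) for k in range(-2,3)],t,[SQ[1]+np.pi*k for k in (-1,0,1)]); print(ch)
pick(xy,ch[1],0.017)
place(t,ch[2],0.021)
line_to([t[0],t[1],0.25],v=0.25)
move_ptp([0.35,0.45,0.3],rv(ch[2])) 
snap("scene","5"); snap("side","5")
E
cat > chk.py <<'E'
from vis import *; from hl import bay,SQ,LG,SG
import sys
for n in ["scene","side"]:
    P,C,u,v=cloud(f"pics/{n}{sys.argv[1]}.npz")
    hsv=cv2.cvtColor(C[None],cv2.COLOR_RGB2HSV)[0]
    gm=(hsv[:,0]>28)&(hsv[:,0]<45)&(hsv[:,1]>110)
    for nm,T,dy,h in [("cube+",SQ,.04,.054),("cube-",SQ,-.04,.054),("long+",LG,.038,.054),("long-",LG,-.038,.054),("round",SG,0,.064)]:
        b=bay(*T,dy); q=P[gm&(np.hypot(P[:,0]-b[0],P[:,1]-b[1])<.06)&(P[:,2]>h-.008)&(P[:,2]<h+.02)]
        c,s=np.cos(T[1]),np.sin(T[1]); l=(q[:,:2]-b)@np.array([[c,-s],[s,c]])
        l=l[(abs(l[:,1])<.04)]
        r=cv2.minAreaRect((l*1000).astype(np.float32))
        print(n,nm,"off",np.round(r[0],1),"sz",np.round(r[1],1),"ang %.1f"%r[2],"ztop %.4f"%np.median(q[:,2]), "zstd %.4f"%q[:,2].std())
    for nm,c0,h in [("tape",(.4235,-.1207),.025)]:
        m=(hsv[:,0]>5)&(hsv[:,0]<20)&(hsv[:,1]>70)&(P[:,2]>.001)&(P[:,2]<.06)&(np.hypot(P[:,0]-c0[0],P[:,1]-c0[1])<.08)
        r=cv2.minAreaRect((P[m,:2]*1000).astype(np.float32)); print(n,nm,np.round(r[0],1))
E
python3 chk.py 5
```

```text
(np.float64(0.575826993858397), np.float64(-0.9075712110370514), np.float64(-0.13962634015954636))
pick guard False tcp [ 0.3619 -0.2568  0.0175]
width 0.0490 t 33.1
lifted width 0.0494 [-0.1   0.11 -1.91]
place guard True tcp [0.5973 0.1774 0.0217] w 0.0492
t 38.2
scene cube+ off [4.9 1.2] sz [48.2 48.4] ang 5.1 ztop 0.0523 zstd 0.0024
scene cube- off [ 4.4 -3.5] sz [48.5 50.8] ang 5.7 ztop 0.0525 zstd 0.0023
scene long+ off [ 6.1 -1.9] sz [75.4 37.5] ang 0.8 ztop 0.0527 zstd 0.0021
scene long- off [0.3 0.3] sz [74.5 40.2] ang 0.2 ztop 0.0528 zstd 0.0022
scene round off [3.8 4.1] sz [40.2 42.2] ang 39.8 ztop 0.0632 zstd 0.0024
scene tape [ 425.8 -121.5]
side cube+ off [0.1 0.6] sz [49.  50.5] ang 1.7 ztop 0.0552 zstd 0.0029
side cube- off [-0.6 -2.1] sz [49.2 53.1] ang 1.7 ztop 0.0555 zstd 0.0024
side long+ off [ 2.7 -0.8] sz [39.8 75.4] ang 90.0 ztop 0.0553 zstd 0.0023
side long- off [-2.9 -0.1] sz [75.9 42.2] ang 0.0 ztop 0.0552 zstd 0.0024
side round off [-0.3  2.3] sz [40.7 46.6] ang 87.7 ztop 0.0658 zstd 0.0028
side tape [ 421.7 -120.5]
```

View pics/side5.png

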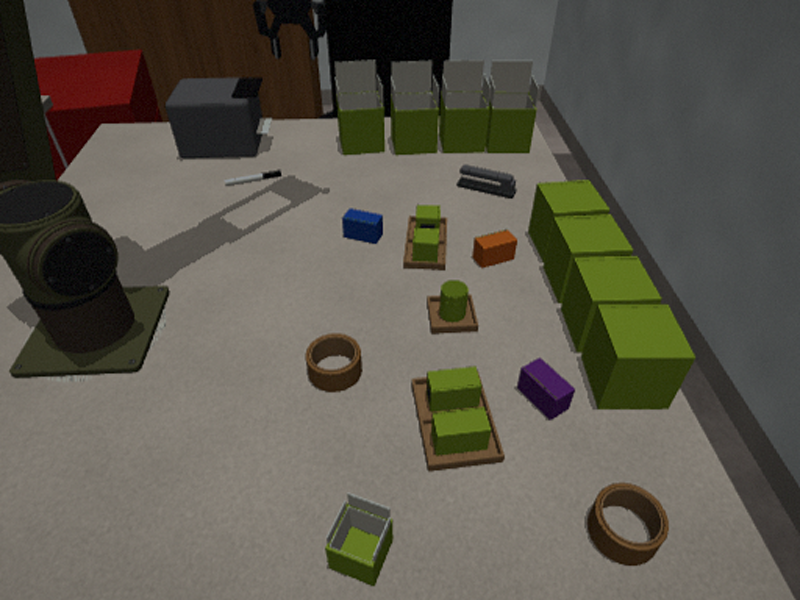

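View pics/scene5.png

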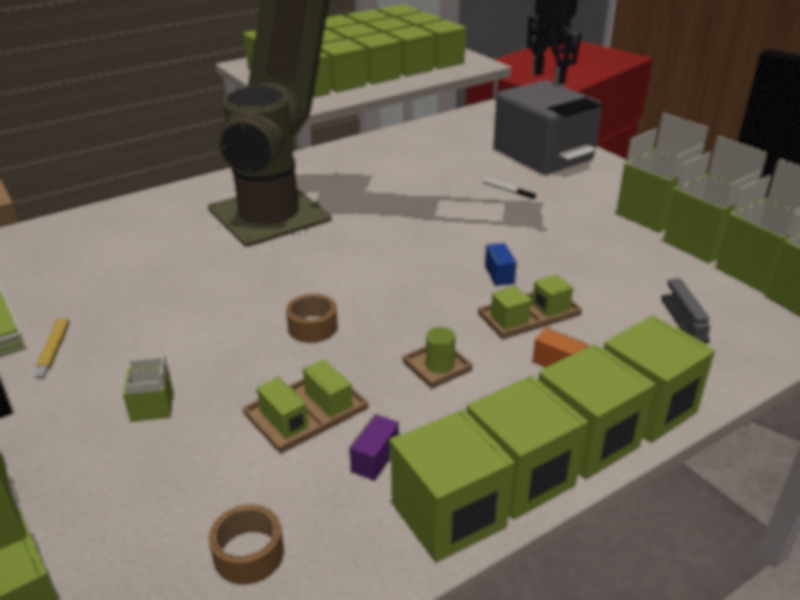

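All five cartons stand in their bays: side view cubes (428,215) and (427,243), drum (453,300), oblongs (454,388) and (461,431). They measure within about 6 mm of centre, with tops at floor height. The open carton (360,540) and tape roll (333,362) look unmoved, and the arm is clear, so I'm handing in.

```bash
python3 - <<'E'
from rig import *
dwell(0.3); print(current_time(), current_contact_force()); sign_off()
E
```

```text
40.6333 [-0.24651274  0.04609394  0.36282199]
the job is handed in; nothing more can be done
```

All five green cartons are in their trays, and I handed the job in at 40.6 s of the 128 s allowed. The cubes are in the two square bays, the oblongs in the two long bays and the drum in the single tray. I left the blue, orange and purple look-alikes alone.

**Last checks:**
- **Position:** both cameras put every carton within about 6 mm of its bay centre, where 16 mm is allowed (18 mm across the long bays).
- **Height:** every top measured at the height expected for standing flat on the tray floor, to within about 2 mm.
- **Bystanders:** the tape roll measured within 1 mm of its starting place. I checked the open carton only by eye; it looks unmoved.
- **Arm:** it was clear of everything at hand-in.

**Disagreements:**
- **Cameras:** the two cameras differ by 3–5 mm in x, so the offsets are only that certain.
- **First cube:** my script let it go about 2 mm above the tray floor. I corrected that, and the other four were lowered until they touched.

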